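Sort the mixed-up colours on the china painter's rack

ROBOT

A 6-joint arm with a two-finger parallel gripper is mounted at the origin on the work surface; the furniture and walls round the work are solid. World frame = base frame: x ahead of the robot, y to its left, z up, the work surface at z = 0. Lengths are in m, angles in rad, forces in N, time in s.
With the tool pointing down it reaches from about 0.375 to 0.975 m from the base axis. Payload 3.8 kg.
Tool frame: the origin (TCP) lies at the very end of the fingers, on their centre line; the grasp point (between the pads) lies 19 mm behind it (bot.pinch_z is the distance from the TCP to the grasp point, in m); x points along the fingers, y is the direction in which the jaws open and shut, and the axes are right-handed (so a half turn about x gives the same grasp; the last joint's range is limited). The gripper opens to 85 mm and grips with 20 to 120 N. Pads are 22 mm wide; open, the fingers measure 114 mm over their backs; the gripper's body (76 mm by 85 mm) begins 54 mm behind the grasp point. The pads swing forward as they close: fully open they stand 13 mm farther back than shut.
Start: joints at [-1.315, 0.264, 1.604, -0, 1.274, -0.037], TCP at [0.195, -0.646, 0.231] pointing down, gripper open.
Joint ranges: [-2.63, 2.63], [-0.94, 2.18], [0.31, 2.57], [-1.31, 4.45], [0, 2.66], [-2.55, 2.55]. Speed limits (rad/s): [2.57, 2.57, 3.14, 3.14, 3.14, 3.14].

INTERFACE

Orientations are given as a rotation vector (axis times angle).
In Python, from workcell import monitor, imaging, finish_job, bot gives the robot as it stands.
- The arm moves only by the tool jog_arm, never from a script. Its argument "rows" is a list of rows, each a list of 7 numbers: the shift along the tool's x, y, z in m, then the turn, a rotation vector about the tool's x, y, z in rad, then the opening in per cent of the stroke, from 0 (shut) to 100 (fully open). A call has 1 to 20 rows; each row is the pose to reach, as a shift and turn from the pose measured when the call began, along the tool's axes at that moment; what a row does not reach only later rows make up. A row lasts 1/10 s, in which the tool goes at most 50 mm and 8.59 degrees, less where a joint would pass 70% of its speed; a pose out of reach is approached as far as the arm can. A call with a gripper value outside its range is refused whole. The fingers move at their own pace and stop on an object; "force" is the grip in N (left out, the last holds). Time passes only in rows, so rows that repeat a pose let the fingers close. It gives the time, the measured TCP pose, the force and the opening at its end, in the units of the state.
- monitor.read_state(): the state, without advancing time (a new reading comes with each control period).
- imaging.read_camera(name): name is "scene" or "top"; returns the picture (400x640x3 uint8, blue, green, red); there is no depth.
- imaging.camera_params(name): a dict with "fx", "fy", "cx", "cy" (pixels), "T" (4x4, takes a point from camera to world coordinates). Camera axes: x right, y down, z forward; pixel columns grow to the right and rows downward; lengths in m; the calibration is good to about 2 mm. A picture is of the moment at which its call begins. camera_params takes no time and is no camera call.
- finish_job(): hands the job in, once; it reports no verdict.
The state is a dict: "time": time; "q": joint angles; "joint_vel": joint speeds; "joint_torque": joint torques, N m; "tool_pos": TCP position; "tcp_rot": TCP orientation; "wrist_force": force on the tool from outside, world axes, zero at the start; "torque": the same for the moment, N m; "width": opening from 0.0 (shut) to 1.0 (fully open).
Only numpy, scipy, OpenCV 4.12 (cv2) and the standard library are available. Lean on these libraries where they do the work, as an engineer would, in place of code of your own. Each camera call takes 0.05 s, during which the arm holds its last target. There are 200 camera calls.

TASK

The four colours on the wooden colour rack have been put back in the wrong wells. Each well belongs to the fired sample tile directly in front of it, on the robot's side: rearrange the colours so that each stands seated upright in the well behind the tile of its own colour (the white is in the red-capped jar on the rack), with the spare well behind the bare clay tile, free for making room, empty again at the end. Keep them level, set them down without dropping them, and leave the rinse bottle where it stands.

Things in the scene. Friction and masses are not known exactly. Their poses are not given: they have to be found in the camera images.
- orange_bowl: Small open porcelain bowl of orange paint, 63 mm across the rim, 25 mm high, foot 44 mm across, about 90 g. Grip it across the rim: widest at the top edge, tapering to the foot. Seated in a well, its rim is 18 mm above the rack's top face. Origin: centre of the underside; z up. Starts in a wrong well.
- green_bowl: Small open porcelain bowl of pale green paint, 61 mm across the rim, 25 mm high, foot 44 mm across, about 90 g. Grip it across the rim: widest at the top edge, tapering to the foot. Seated in a well, its rim is 18 mm above the rack's top face. Origin: centre of the underside; z up. Starts in a wrong well.
- black_bowl: Small open porcelain bowl of black paint, 57 mm across the rim, 25 mm high, foot 41 mm across, about 90 g. Grip it across the rim: widest at the top edge, tapering to the foot. Seated in a well, its rim is 18 mm above the rack's top face. Origin: centre of the underside; z up. Starts in a wrong well.
- white_jar: Round plastic jar of white paint with a white body and a red cap that stays on, 50 mm across and 50 mm high, about 130 g. Standing in a well its top is 43 mm above the rack's top face. Origin: centre of the underside; z up. Starts in a well that is not its own.
- tile_orange: Fired sample tile glazed orange, brown clay edge, 34x60 mm, fixed in the rack, 2.3 mm proud of its top. Origin: centre of the tile's underside, 3.5 mm below the rack top; z up, x away from the robot to its well, y along the row. The well: round, flat-floored, 64 mm across, 7 mm deep, centre 55 mm from the origin along x, floor 3.5 mm below the origin.
- tile_green: Fired sample tile glazed pale green, brown clay edge, 34x60 mm, fixed in the rack, 2.3 mm proud of its top. Origin: centre of the tile's underside, 3.5 mm below the rack top; z up, x away from the robot to its well, y along the row. The well: round, flat-floored, 64 mm across, 7 mm deep, centre 55 mm from the origin along x, floor 3.5 mm below the origin.
- tile_black: Fired sample tile glazed black, brown clay edge, 34x60 mm, fixed in the rack, 2.3 mm proud of its top. Origin: centre of the tile's underside, 3.5 mm below the rack top; z up, x away from the robot to its well, y along the row. The well: round, flat-floored, 64 mm across, 7 mm deep, centre 55 mm from the origin along x, floor 3.5 mm below the origin.
- tile_white: Fired sample tile glazed white, brown clay edge, 34x60 mm, fixed in the rack, 2.3 mm proud of its top. Origin: centre of the tile's underside, 3.5 mm below the rack top; z up, x away from the robot to its well, y along the row. The well: round, flat-floored, 64 mm across, 7 mm deep, centre 55 mm from the origin along x, floor 3.5 mm below the origin.
- tile_bare: Bare brown clay tile marking the spare well, 34x60 mm, fixed in the rack, 2.3 mm proud of its top. Origin: centre of the tile's underside, 3.5 mm below the rack top; z up, x away from the robot to its well, y along the row. The well: round, flat-floored, 64 mm across, 7 mm deep, centre 55 mm from the origin along x, floor 3.5 mm below the origin. Rack: 234x286x24 mm, fixed.
- rinse_bottle: Clear plastic bottle, 65 mm across and 213 mm tall, standing loose on the table at the far left, beside the rack; a bystander. Origin: centre of the underside. (Another bystander: the round green water dropper fixed in the rack's wider far-left well, 71 mm across, its top 64 mm above the rack top.)

How it is judged:
At the end, for the whole second after the job is handed in: Each colour stands in the well behind its own tile: its centre within 12 mm of the well's centre along and across the rack, seated on the well's floor (underside within 3 mm of it), upright (within 0.08 rad), at rest and let go; the spare well is empty as a result; the rinse bottle stands (x of orange_bowl in the frame of tile_orange between 0.043 and 0.067 m and y of orange_bowl in the frame of tile_orange between -0.012 and 0.012 m and z of orange_bowl in the frame of tile_orange between -0.0065 and -0.0005 m and angle between each of orange_bowl, green_bowl, black_bowl, white_jar's own z axis and vertical below 0.08 rad and linear speed of each of orange_bowl, green_bowl, black_bowl, white_jar below 0.02 m/s and contact force between each of orange_bowl, green_bowl, black_bowl, white_jar and the fingers below 0.05 N and x of green_bowl in the frame of tile_green between 0.043 and 0.067 m and y of green_bowl in the frame of tile_green between -0.012 and 0.012 m and z of green_bowl in the frame of tile_green between -0.0065 and -0.0005 m and x of black_bowl in the frame of tile_black between 0.043 and 0.067 m and y of black_bowl in the frame of tile_black between -0.012 and 0.012 m and z of black_bowl in the frame of tile_black between -0.0065 and -0.0005 m and x of white_jar in the frame of tile_white between 0.043 and 0.067 m and y of white_jar in the frame of tile_white between -0.012 and 0.012 m and z of white_jar in the frame of tile_white between -0.0065 and -0.0005 m and angle between rinse_bottle's own z axis and vertical below 0.1 rad); the robot touches nothing.
It fails at once if a bowl or the jar is tipped by more than about 30 degrees (angle between any of orange_bowl, green_bowl, black_bowl, white_jar's own z axis and vertical above 0.52 rad).
It fails at once if a bowl or the jar is dropped or thrown (faster than 0.6 m/s out of the fingers, a fall of about 18 mm) ((linear speed of orange_bowl above 0.6 m/s and contact force between orange_bowl and the fingers below 0.05 N) or (linear speed of green_bowl above 0.6 m/s and contact force between green_bowl and the fingers below 0.05 N) or (linear speed of black_bowl above 0.6 m/s and contact force between black_bowl and the fingers below 0.05 N) or (linear speed of white_jar above 0.6 m/s and contact force between white_jar and the fingers below 0.05 N)).
It fails at once if the rinse bottle is knocked over or pushed more than 30 mm (angle between rinse_bottle's own z axis and vertical above 0.4 rad or distance of rinse_bottle from where it was at the start of the episode above 0.03 m).
It also fails if it takes over 96 s, if anything falls off the work surface, if the arm or the gripper's body presses on something with over 40 N, if the wrist force passes 120 N, or if a joint passes its speed limit or range.

## Working session

There is one attempt and no reset: what is moved stays moved. The work goes in short steps, Python scripts to look and compute and a tool call to move; the robot and the scene stay as the last step left them, time stands still between calls to the robot, and variables do not carry over. Pictures are saved under pics/ and viewed, about 12 in all and at most 16, crops included, and the job is handed in when it is done.

Besides the shell and the picture viewer there is one more tool, called by a JSON object that holds its "api" and its "payload", one argument or row to a line. jog_arm: Moves the arm, as the interface text tells. Its arguments: {"type":"object","properties":{"rows":{"type":"array","items":{"type":"array","items":{"type":"number"}}},"force":{"type":"number"}},"required":["rows"]}

```bash
mkdir -p pics; ls; python3 - <<'E'
from workcell import monitor, imaging, bot
import cv2,numpy as np
print(monitor.read_state(), bot.pinch_z)
for n in("scene","top"):
    cv2.imwrite(f"pics/{n}0.png",imaging.read_camera(n)); p=imaging.camera_params(n)
    print(n,p["fx"],p["fy"],p["cx"],p["cy"],np.round(p["T"],4).tolist())
E
```

```text
pics
{'time': 0.0, 'q': array([-1.31489392e+00,  2.64764972e-01,  1.60537003e+00, -7.14100081e-06,
        1.27364203e+00, -3.69025287e-02]), 'joint_vel': array([-0.00169124, -0.00138512,  0.00137814, -0.00111452, -0.00200581,
       -0.00113969]), 'joint_torque': array([ 8.02717950e-04, -5.15109158e+01, -3.67320442e+01, -2.36697388e-04,
        1.30384389e-02, -1.23761447e-05]), 'tool_pos': array([ 0.19464599, -0.64558594,  0.22995616]), 'tcp_rot': array([ 2.06477343,  0.30677167, -2.06528587]), 'wrist_force': array([ 0.11717035,  0.27736286, -0.67790485]), 'torque': array([-0.02278813, -0.0436461 , -0.04942446]), 'width': 0.9984754213082989} 0.0187
scene 461.2076481967355 461.2076481967355 323.4823720669227 203.65144502259398 [[-0.4474, -0.6079, 0.656, -0.0333], [-0.8942, 0.318, -0.3152, 0.5], [-0.017, -0.7276, -0.6858, 0.6536], [0.0, 0.0, 0.0, 1.0]]
top 425.5390377000804 425.5390377000804 319.42650551045654 202.49001783196036 [[0.0106, -0.9985, 0.0542, 0.5044], [-0.9999, -0.0105, 0.0034, 0.196], [-0.0028, -0.0542, -0.9985, 0.9169], [0.0, 0.0, 0.0, 1.0]]
```

View pics/top0.png

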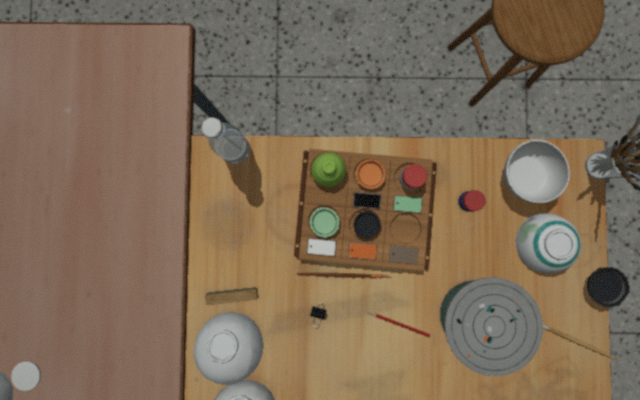

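View pics/scene0.png

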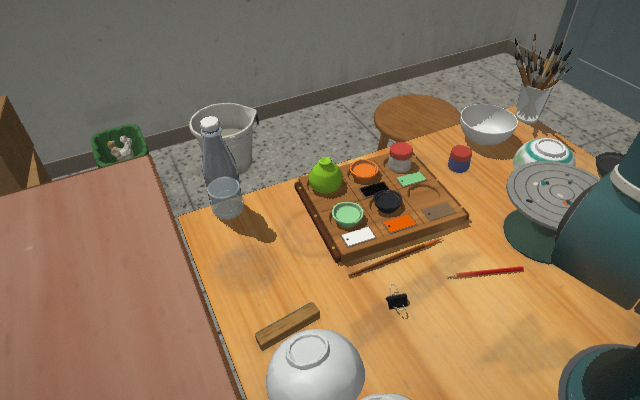

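The top view has robot x up and y left. Far row: dropper, then the orange bowl at (370,174) behind the black tile (367,201), then the jar at (414,177) behind the green tile (407,204). Near row: the green bowl at (324,222) behind the white tile (322,247), the black bowl at (367,224) behind the orange tile (363,251), and the empty spare well at (405,227) behind the bare tile (404,254). So there are two swaps: orange with black, and jar with green.

```bash
cat > h.py <<'E'
from workcell import monitor, imaging, bot, finish_job
import cv2,numpy as np
from scipy.spatial.transform import Rotation as R
def ray(n,u,v,z):
    p=imaging.camera_params(n);T=p["T"]
    d=T[:3,:3]@[(u-p["cx"])/p["fx"],(v-p["cy"])/p["fy"],1]
    return T[:3,3]+d*(z-T[2,3])/d[2]
def pix(n,P):
    p=imaging.camera_params(n);T=p["T"];c=T[:3,:3].T@(np.array(P)-T[:3,3])
    return c[0]/c[2]*p["fx"]+p["cx"],c[1]/c[2]*p["fy"]+p["cy"]
COL=dict(white=((0,0,150),(180,70,255)),orange=((3,150,90),(14,255,255)),green=((50,40,90),(90,255,255)),black=((0,0,0),(180,255,48)),red=((170,120,50),(180,255,255)),bare=((0,0,40),(16,140,110)))
def blob(n,img,col,u,v,r=22):
    x0,y0=int(u)-r,int(v)-r
    m=cv2.inRange(cv2.cvtColor(img[y0:y0+2*r,x0:x0+2*r],cv2.COLOR_BGR2HSV),*[np.array(c,np.uint8) for c in COL[col]])
    cs=max(cv2.findContours(m,cv2.RETR_EXTERNAL,cv2.CHAIN_APPROX_NONE)[0],key=cv2.contourArea)
    h=cv2.convexHull(cs); M=cv2.moments(h)
    return M["m10"]/M["m00"]+x0,M["m01"]/M["m00"]+y0,cv2.boundingRect(h)[2:],M["m00"]
E
python3 - <<'E'
from h import *
print([a for a in dir(bot) if a[0]!='_'])
s=monitor.read_state();print("tool axes",np.round(R.from_rotvec(s["tcp_rot"]).as_matrix(),3).tolist())
im={n:cv2.imread(f"pics/{n}0.png") for n in("top","scene")}
G=[("tile","white",322,247,.0263,17),("tile","orange",363,251,.0263,17),("tile","black",367,201,.0263,14),("tile","green",407,204,.0263,17),("tile","bare",404,254,.0263,17),
("bowl","orange",370,175,.042,20),("bowl","green",324,222,.042,20),("bowl","black",367,224,.042,18),("jar","red",414,177,.067,18)]
for k,c,u,v,z,r in G:
    b=blob("top",im["top"],c,u,v,r);P=ray("top",b[0],b[1],z)
    q=pix("scene",P)
    try: d=blob("scene",im["scene"],c,*q,r+4);S=np.round(ray("scene",d[0],d[1],z),4)
    except Exception as e: d=S=None
    print(k,c,np.round(b[:2],1),b[2:],np.round(P,4),S,d and d[2:])
crop=np.hstack([cv2.resize(im["top"][140:285,285:445],None,fx=2.4,fy=2.4,interpolation=3),cv2.resize(im["scene"][130:275,295:475],None,fx=2.3,fy=2.4)])
cv2.imwrite("pics/c.png",crop)
E
```

```text
['MotionError', 'pinch_z']
tool axes [[-0.0, 0.289, -0.957], [0.002, -0.957, -0.289], [-1.0, -0.002, -0.0]]
tile white [320.9 246.7] ((27, 16), 351.0) [0.4605 0.195  0.0263] [0.4599 0.194  0.0263] ((33, 20), 364.0)
tile orange [362.3 250.7] ((28, 16), 353.5) [0.4532 0.1087 0.0263] [0.4634 0.0967 0.0263] ((36, 32), 664.5)
tile black [366.7 200.4] ((26, 14), 293.0) [0.5582 0.0999 0.0263] [0.5422 0.1008 0.0263] ((31, 24), 479.0)
tile green [407.5 203.9] ((28, 17), 366.5) [0.5518 0.0145 0.0263] [0.5515 0.0149 0.0263] ((29, 14), 211.0)
tile bare [403.2 254.6] ((30, 20), 467.0) [0.446  0.0235 0.0263] [0.4491 0.0437 0.0263] ((2, 3), 1.0)
bowl orange [370.1 173.7] ((32, 32), 741.0) [0.6124 0.095  0.042 ] [0.6013 0.0926 0.042 ] ((39, 24), 686.5)
bowl green [324.2 222. ] ((29, 31), 658.5) [0.5119 0.1889 0.042 ] [0.5069 0.191  0.042 ] ((32, 25), 582.5)
bowl black [366.6 224.4] ((26, 27), 524.0) [0.5078 0.1017 0.042 ] [0.5143 0.107  0.042 ] ((37, 32), 734.5)Traceback (most recent call last):
  File "<stdin>", line 8, in <module>
  File "h.py", line 15, in blob
    cs=max(cv2.findContours(m,cv2.RETR_EXTERNAL,cv2.CHAIN_APPROX_NONE)[0],key=cv2.contourArea)
ValueError: max() iterable argument is empty
```

{"api": "jog_arm", "payload": {
  "rows": [
    [0,-0.588,-0.614,-1.193,0,0,100],
    [0,-0.588,-0.614,-1.193,0,0,100],
    [0,-0.588,-0.614,-1.193,0,0,100],
    [0,-0.588,-0.614,-1.193,0,0,100],
    [0,-0.588,-0.614,-1.193,0,0,100],
    [0,-0.588,-0.614,-1.193,0,0,100],
    [0,-0.588,-0.614,-1.193,0,0,100],
    [0,-0.588,-0.614,-1.193,0,0,100],
    [0,-0.588,-0.614,-1.193,0,0,100],
    [0,-0.588,-0.614,-1.193,0,0,100],
    [0,-0.588,-0.614,-1.193,0,0,100],
    [0,-0.588,-0.614,-1.193,0,0,100],
    [0,-0.588,-0.614,-1.193,0,0,100],
    [0,-0.588,-0.614,-1.193,0,0,100],
    [0,-0.588,-0.614,-1.193,0,0,100],
    [0,-0.588,-0.614,-1.193,0,0,100],
    [0,-0.588,-0.614,-1.193,0,0,100],
    [0,-0.588,-0.614,-1.193,0,0,100],
    [0,-0.588,-0.614,-1.193,0,0,100],
    [0,-0.588,-0.614,-1.193,0,0,100]
  ],
  "force": 30
}}

```text
time: 2.1
tool_pos: [0.612, 0.0937, 0.2307]
tcp_rot: [1.272, 1.17, -1.273]
wrist_force: [-0.1, 0.1, -0.1]
width: 1.002
```

```bash
cat >> h.py <<'E'
YAW=-0.0845
A=np.array([[np.cos(YAW),-np.sin(YAW)],[np.sin(YAW),np.cos(YAW)]])
W=dict(white=(.5153,.1904),orange=(.508,.1041),bare=(.5008,.0189),black=(.613,.0953),green=(.6066,.0099))
def shift(xy,z):
    s=monitor.read_state();M=R.from_rotvec(s["tcp_rot"]).as_matrix()
    G=np.column_stack([[0,0,-1],[*A[:,0],0],np.cross([0,0,-1],[*A[:,0],0])])
    print("t",round(s["time"],2),"tcp",np.round(s["tool_pos"],4),"w",round(s["width"],3),"F",np.round(s["wrist_force"],1),
     "shift",np.round(M.T@(np.array([*xy,z])-s["tool_pos"]),4),"turn",np.round(R.from_matrix(M.T@G).as_rotvec(),3))
E
python3 - <<'E'
from h import *
shift((.6124,.095),.07)
im={n:cv2.imread(f"pics/{n}0.png") for n in("top","scene")}
h=cv2.cvtColor(im["top"],cv2.COLOR_BGR2HSV);print(h[177,405:424:3].tolist())
COL["red"]=((0,130,60),(4,255,255))
for c in [((0,130,60),(3,255,255)),((165,100,60),(180,255,255))]:
  COL["red"]=c
  for n,u,v in(("top",414,177),("scene",401,150)):
    try:b=blob(n,im[n],"red",u,v,17);print(n,b,ray(n,b[0],b[1],.067))
    except Exception as e:print(e)
t=im["top"]
crop=np.hstack([cv2.resize(im["top"][140:285,285:445],None,fx=2.4,fy=2.4,interpolation=3),cv2.resize(imaging.read_camera("scene")[90:275,295:475],(400,348))])
cv2.imwrite("pics/c.png",crop)
E
```

```text
t 2.1 tcp [0.612  0.0937 0.2307] w 1.002 F [-0.1  0.1 -0.1] shift [ 0.1607  0.0006 -0.0011] turn [-0.001 -0.001  0.002]
[[1, 151, 145], [1, 154, 147], [2, 156, 147], [1, 154, 147], [2, 153, 148], [2, 151, 150], [2, 150, 150]]
top (414.3567961165048, 175.77750809061487, (24, 24), 412.0) [0.60612936 0.00908692 0.067     ]
scene (400.07416081186574, 148.40124902419984, (22, 13), 213.5) [0.60500542 0.01059505 0.067     ]
max() iterable argument is empty
max() iterable argument is empty
```

View pics/c.png

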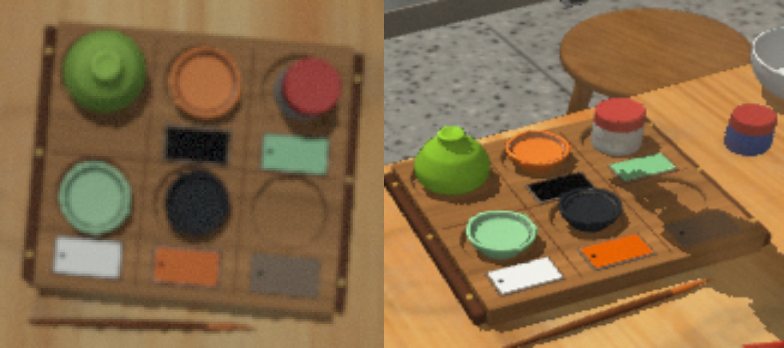

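The crop shows everything where expected: orange bowl centred in the black well, black in the orange well, green in the white well, jar in the green well, spare empty. Descending on the orange bowl.

{"api": "jog_arm", "payload": {
  "rows": [
    [0.05,0,-0.001,0,0,0,100],
    [0.1,0,-0.001,0,0,0,100],
    [0.14,0,-0.001,0,0,0,100],
    [0.17,0,-0.001,0,0,0,100],
    [0.19,0,-0.001,0,0,0,100],
    [0.195,0,-0.001,0,0,0,100],
    [0.195,0,-0.001,0,0,0,100]
  ]
}}

```text
time: 2.85
tool_pos: [0.6109, 0.0932, 0.0355]
tcp_rot: [1.273, 1.17, -1.276]
wrist_force: [0.9, -0.5, 1.0]
width: 1.0
```

```bash
python3 - <<'E'
from h import *
shift((.6124,.095),.03)
P=pix("scene",(.612,.095,.04));print(P)
i=imaging.read_camera("scene");t=imaging.read_camera("top")
u,v=map(int,P)
cv2.imwrite("pics/d.png",cv2.resize(i[v-70:v+50,u-80:u+80],None,fx=5,fy=5))
E
```

```text
t 2.85 tcp [0.6109 0.0932 0.0355] w 1.0 F [ 0.9 -0.5  1. ] shift [ 0.0055  0.0013 -0.0019] turn [-0.003 -0.001  0.003]
(np.float64(363.2644594794932), np.float64(168.24472569438305))
```

View pics/d.png

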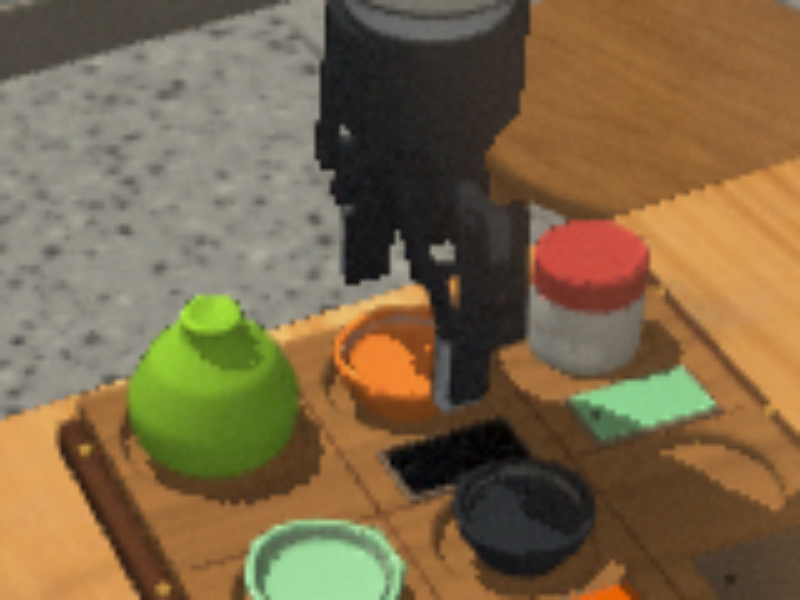

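```bash
python3 - <<'E'
from h import *
c=np.array([.6109,.0932])
for z in(.03,.04,.05):
  for d in (-.057,-.0425,.0425,.057):
    print(z,d,[np.round((np.array(pix("scene",(*(c+A@[d,e]),z)))-[283,98])*5) for e in(-.011,.011)])
E
```

```text
0.03 -0.057 [array([490., 445.]), array([441., 459.])]
0.03 -0.0425 [array([474., 423.]), array([426., 437.])]
0.03 0.0425 [array([386., 307.]), array([340., 319.])]
0.03 0.057 [array([372., 288.]), array([327., 300.])]
0.04 -0.057 [array([491., 426.]), array([442., 440.])]
0.04 -0.0425 [array([475., 405.]), array([427., 419.])]
0.04 0.0425 [array([387., 289.]), array([341., 301.])]
0.04 0.057 [array([373., 270.]), array([327., 282.])]
0.05 -0.057 [array([493., 407.]), array([444., 421.])]
0.05 -0.0425 [array([477., 386.]), array([428., 400.])]
0.05 0.0425 [array([388., 270.]), array([342., 282.])]
0.05 0.057 [array([374., 252.]), array([328., 263.])]
```

Projecting shows the open tips about 14 mm above the nominal TCP, as the pads' swing implies. I'm going to TCP z of about 0.024 and closing.

{"api": "jog_arm", "payload": {
  "rows": [
    [0.006,0.001,-0.002,0.003,0.001,-0.003,100],
    [0.0115,0.001,-0.002,0.003,0.001,-0.003,100],
    [0.0115,0.001,-0.002,0.003,0.001,-0.003,60],
    [0.0115,0.001,-0.002,0.003,0.001,-0.003,40],
    [0.0115,0.001,-0.002,0.003,0.001,-0.003,40],
    [0.0115,0.001,-0.002,0.003,0.001,-0.003,40],
    [0.0115,0.001,-0.002,0.003,0.001,-0.003,40]
  ],
  "force": 30
}}

```text
time: 3.65
tool_pos: [0.6145, 0.0961, 0.0266]
tcp_rot: [1.277, 1.169, -1.275]
wrist_force: [-1.6, 0.2, 2.9]
width: 0.682
```

```bash
python3 - <<'E'
from h import *
shift((.6124,.095),.084)
E
```

```text
t 3.65 tcp [0.6145 0.0961 0.0266] w 0.682 F [-1.6  0.2  2.9] shift [-0.0574 -0.0021  0.0011] turn [-0.006 -0.003  0.001]
```

{"api": "jog_arm", "payload": {
  "rows": [
    [-0.005,0,0,0,0,0,40],
    [-0.015,0,0,0,0,0,40],
    [-0.03,0,0,0,0,0,40],
    [-0.045,0,0,0,0,0,40],
    [-0.057,0,0,-0.006,-0.003,0.001,40],
    [-0.062,0,0,-0.006,-0.003,0.001,40],
    [-0.062,0,0,-0.006,-0.003,0.001,40],
    [-0.062,0,0,-0.006,-0.003,0.001,40]
  ]
}}

```text
time: 4.45
tool_pos: [0.6143, 0.0959, 0.0886]
tcp_rot: [1.27, 1.169, -1.271]
wrist_force: [0.6, 0.6, -2.1]
width: 0.683
```

```bash
python3 - <<'E'
from h import *
shift(W["bare"],.084)
i=imaging.read_camera("scene");cv2.imwrite("pics/e.png",cv2.resize(i[90:250,280:480],None,fx=4,fy=3.7))
E
```

```text
t 4.45 tcp [0.6143 0.0959 0.0886] w 0.683 F [ 0.6  0.6 -2.1] shift [ 0.0046 -0.1067  0.0862] turn [0.    0.    0.001]
```

View pics/e.png

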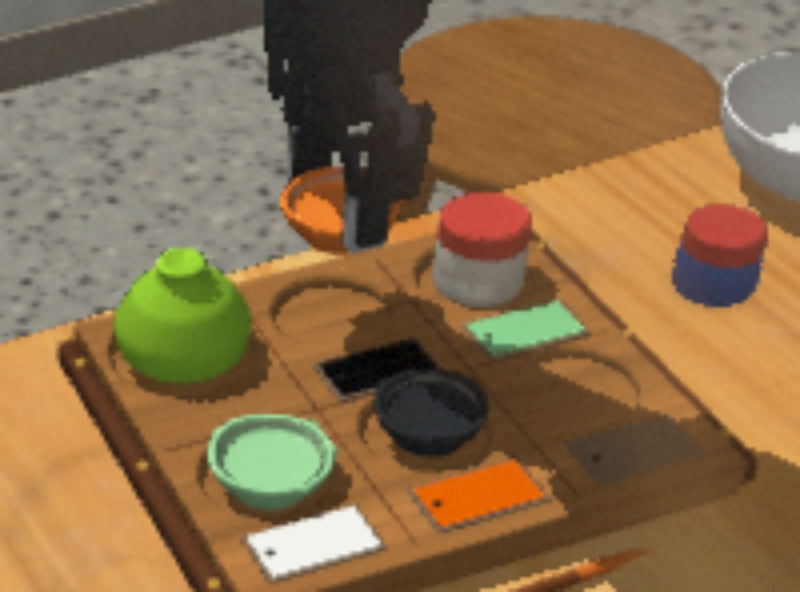

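Bowl held level. Carrying it to the spare well and lowering.

{"api": "jog_arm", "payload": {
  "rows": [
    [0,-0.01,0.008,0,0,0,40],
    [0,-0.03,0.024,0,0,0,40],
    [0,-0.053,0.043,0,0,0,40],
    [0,-0.077,0.062,0,0,0,40],
    [0,-0.095,0.077,0,0,0,40],
    [0,-0.104,0.084,0,0,0,40],
    [0,-0.107,0.086,0,0,0,40],
    [0,-0.107,0.086,0,0,0,40],
    [0.015,-0.107,0.086,0,0,0,40],
    [0.03,-0.107,0.086,0,0,0,40],
    [0.045,-0.107,0.086,0,0,0,40],
    [0.053,-0.107,0.086,0,0,0,40],
    [0.056,-0.107,0.086,0,0,0,40],
    [0.056,-0.107,0.086,0,0,0,40]
  ]
}}

```text
time: 5.9
tool_pos: [0.5003, 0.0194, 0.032]
tcp_rot: [1.27, 1.17, -1.272]
wrist_force: [0.5, -0.1, 0.1]
width: 0.685
```

```bash
python3 - <<'E'
from h import *
shift(W["bare"],.027)
E
```

```text
t 5.9 tcp [0.5003 0.0194 0.032 ] w 0.685 F [ 0.5 -0.1  0.1] shift [0.005  0.0005 0.0004] turn [0.001 0.    0.002]
```

{"api": "jog_arm", "payload": {
  "rows": [
    [0.003,0,0,0,0,0,40],
    [0.005,0,0,0,0,0,40],
    [0.0055,0,0,0,0,0,40],
    [0.0055,0,0,0,0,0,40],
    [0.0055,0,0,0,0,0,80],
    [0.0055,0,0,0,0,0,100],
    [0.0055,0,0,0,0,0,100],
    [0.0055,0,0,0,0,0,100],
    [-0.005,0,0,0,0,0,100],
    [-0.03,0,0,0,0,0,100],
    [-0.06,0,0,0,0,0,100],
    [-0.075,0,0,0,0,0,100],
    [-0.075,0,0,0,0,0,100]
  ]
}}

```text
time: 7.2
tool_pos: [0.5033, 0.0193, 0.1107]
tcp_rot: [1.273, 1.165, -1.267]
wrist_force: [1.1, -0.2, 0.5]
width: 1.001
```

```bash
python3 - <<'E'
from h import *
shift((.5078,.1017),.024)
i=imaging.read_camera("scene");cv2.imwrite("pics/f.png",cv2.resize(i[90:250,280:480],None,fx=4,fy=3.7))
E
```

```text
t 7.2 tcp [0.5033 0.0193 0.1107] w 1.001 F [ 1.1 -0.2  0.5] shift [ 0.0867 -0.0028 -0.0824] turn [ 0.001 -0.    -0.005]
```

View pics/f.png

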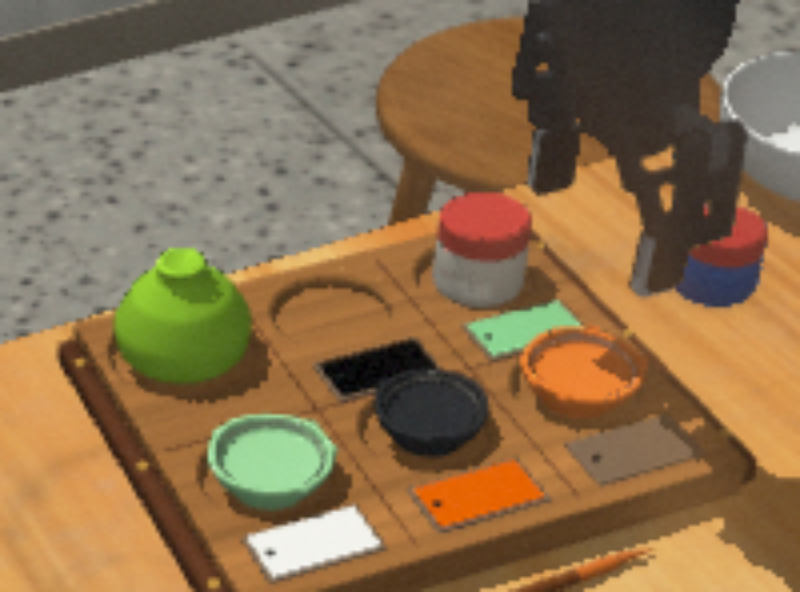

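Orange is seated in the spare well (crop 585,370). Next, black.

{"api": "jog_arm", "payload": {
  "rows": [
    [0,-0.001,-0.03,0,0,-0.005,100],
    [0,-0.003,-0.065,0,0,-0.005,100],
    [0,-0.003,-0.082,0,0,-0.005,100],
    [0,-0.003,-0.082,0,0,-0.005,100],
    [0.03,-0.003,-0.082,0,0,-0.005,100],
    [0.06,-0.003,-0.082,0,0,-0.005,100],
    [0.078,-0.003,-0.082,0,0,-0.005,100],
    [0.086,-0.003,-0.082,0,0,-0.005,100],
    [0.086,-0.003,-0.082,0,0,-0.005,100],
    [0.086,-0.003,-0.082,0,0,-0.005,60],
    [0.086,-0.003,-0.082,0,0,-0.005,35],
    [0.086,-0.003,-0.082,0,0,-0.005,35],
    [0.086,-0.003,-0.082,0,0,-0.005,35],
    [0.086,-0.003,-0.082,0,0,-0.005,35],
    [0.086,-0.003,-0.082,0,0,-0.005,35]
  ]
}}

```text
time: 8.75
tool_pos: [0.5071, 0.1014, 0.0247]
tcp_rot: [1.27, 1.169, -1.271]
wrist_force: [-2.3, -1.1, 5.7]
width: 0.621
```

```bash
python3 - <<'E'
from h import *
shift(W["black"],.09)
E
```

```text
t 8.75 tcp [0.5071 0.1014 0.0247] w 0.621 F [-2.3 -1.1  5.7] shift [-0.0654  0.106  -0.0028] turn [ 0.001 -0.     0.001]
```

{"api": "jog_arm", "payload": {
  "rows": [
    [-0.005,0,0,0,0,0,35],
    [-0.015,0,0,0,0,0,35],
    [-0.03,0,0,0,0,0,35],
    [-0.045,0,0,0,0,0,35],
    [-0.055,0,0,0,0,0,35],
    [-0.058,0.01,0,0,0,0,35],
    [-0.06,0.03,0,0,0,0,35],
    [-0.06,0.053,-0.001,0,0,0,35],
    [-0.06,0.077,-0.002,0,0,0,35],
    [-0.06,0.095,-0.003,0,0,0,35],
    [-0.06,0.104,-0.003,0,0,0,35],
    [-0.06,0.106,-0.003,0,0,0,35],
    [-0.06,0.106,-0.003,0,0,0,35],
    [-0.045,0.106,-0.003,0,0,0,35],
    [-0.03,0.106,-0.003,0,0,0,35],
    [-0.015,0.106,-0.003,0,0,0,35],
    [-0.008,0.106,-0.003,0,0,0,35],
    [-0.006,0.106,-0.003,0,0,0,35],
    [-0.006,0.106,-0.003,0,0,0,35]
  ]
}}

```text
time: 10.65
tool_pos: [0.6126, 0.0955, 0.0299]
tcp_rot: [1.27, 1.17, -1.272]
wrist_force: [0.2, 0.1, -0.3]
width: 0.62
```

```bash
python3 - <<'E'
from h import *
shift(W["black"],.0252)
E
```

```text
t 10.65 tcp [0.6126 0.0955 0.0299] w 0.62 F [ 0.2  0.1 -0.3] shift [0.0047 0.0005 0.0002] turn [ 0.001 -0.     0.002]
```

{"api": "jog_arm", "payload": {
  "rows": [
    [0.003,0,0,0,0,0,35],
    [0.005,0,0,0,0,0,35],
    [0.0052,0,0,0,0,0,35],
    [0.0052,0,0,0,0,0,35],
    [0.0052,0,0,0,0,0,80],
    [0.0052,0,0,0,0,0,100],
    [0.0052,0,0,0,0,0,100],
    [0.0052,0,0,0,0,0,100],
    [-0.005,0,0,0,0,0,100],
    [-0.03,0,0,0,0,0,100],
    [-0.06,0,0,0,0,0,100],
    [-0.08,0,0,0,0,0,100],
    [-0.08,0,0,0,0,0,100]
  ]
}}

```text
time: 11.95
tool_pos: [0.616, 0.0959, 0.1149]
tcp_rot: [1.275, 1.165, -1.265]
wrist_force: [-0.2, 0.8, 1.0]
width: 1.004
```

```bash
python3 - <<'E'
from h import *
shift((.5003,.0192),.025)
i=imaging.read_camera("scene");cv2.imwrite("pics/g.png",cv2.resize(i[90:250,280:480],None,fx=4,fy=3.7))
E
```

```text
t 11.95 tcp [0.616  0.0959 0.1149] w 1.004 F [-0.2  0.8  1. ] shift [ 0.0891 -0.1095  0.0862] turn [ 0.001 -0.002 -0.006]
```

View pics/g.png

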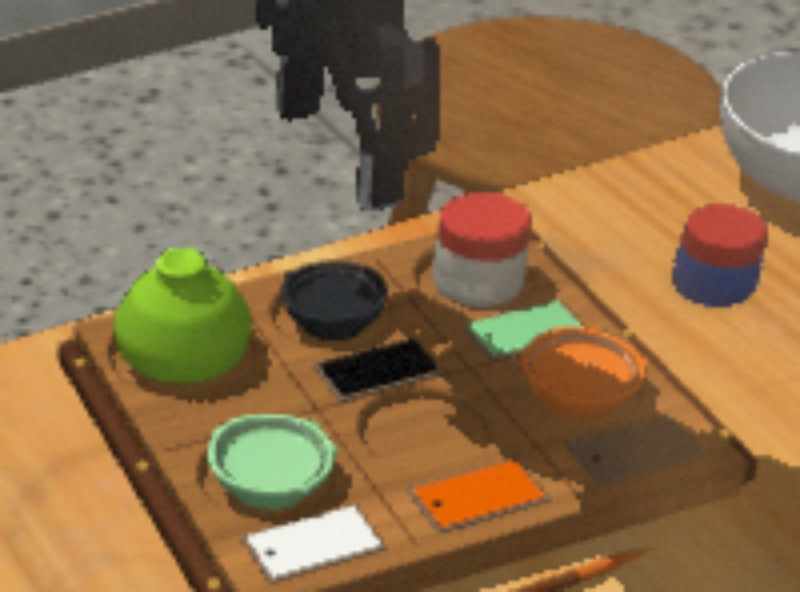

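Black is seated behind its tile (crop 335,298). Next, orange from spare to its own well.

{"api": "jog_arm", "payload": {
  "rows": [
    [0,-0.03,0.024,0,-0.002,-0.006,100],
    [0,-0.065,0.051,0,-0.002,-0.006,100],
    [0,-0.1,0.079,0,-0.002,-0.006,100],
    [0,-0.1095,0.086,0,-0.002,-0.006,100],
    [0,-0.1095,0.086,0,-0.002,-0.006,100],
    [0.03,-0.1095,0.086,0,-0.002,-0.006,100],
    [0.06,-0.1095,0.086,0,-0.002,-0.006,100],
    [0.08,-0.1095,0.086,0,-0.002,-0.006,100],
    [0.089,-0.1095,0.086,0,-0.002,-0.006,100],
    [0.089,-0.1095,0.086,0,-0.002,-0.006,100],
    [0.089,-0.1095,0.086,0,-0.002,-0.006,60],
    [0.089,-0.1095,0.086,0,-0.002,-0.006,40],
    [0.089,-0.1095,0.086,0,-0.002,-0.006,40],
    [0.089,-0.1095,0.086,0,-0.002,-0.006,40],
    [0.089,-0.1095,0.086,0,-0.002,-0.006,40],
    [0.089,-0.1095,0.086,0,-0.002,-0.006,40]
  ]
}}

```text
time: 13.6
tool_pos: [0.5004, 0.0193, 0.0251]
tcp_rot: [1.271, 1.168, -1.27]
wrist_force: [0.3, 1.0, 6.2]
width: 0.68
```

```bash
python3 - <<'E'
from h import *
shift(W["orange"],.09)
E
```

```text
t 13.6 tcp [0.5004 0.0193 0.0251] w 0.68 F [0.3 1.  6.2] shift [-0.065   0.0005 -0.0851] turn [ 0.001  0.    -0.001]
```

{"api": "jog_arm", "payload": {
  "rows": [
    [-0.005,0,0,0,0,0,40],
    [-0.015,0,0,0,0,0,40],
    [-0.03,0,0,0,0,0,40],
    [-0.045,0,0,0,0,0,40],
    [-0.05,0,-0.008,0,0,0,40],
    [-0.05,0,-0.025,0,0,0,40],
    [-0.05,0,-0.045,0,0,0,40],
    [-0.05,0,-0.065,0,0,0,40],
    [-0.05,0,-0.08,0,0,0,40],
    [-0.05,0,-0.085,0,0,0,40],
    [-0.05,0,-0.085,0,0,0,40],
    [-0.035,0,-0.085,0,0,0,40],
    [-0.02,0,-0.085,0,0,0,40],
    [-0.01,0,-0.085,0,0,0,40],
    [-0.006,0,-0.085,0,0,0,40],
    [-0.006,0,-0.085,0,0,0,40]
  ]
}}

```text
time: 15.2
tool_pos: [0.5069, 0.1035, 0.0303]
tcp_rot: [1.27, 1.168, -1.272]
wrist_force: [-0.1, 0.1, -0.1]
width: 0.68
```

```bash
python3 - <<'E'
from h import *
shift(W["orange"],.0256)
E
```

```text
t 15.2 tcp [0.5069 0.1035 0.0303] w 0.68 F [-0.1  0.1 -0.1] shift [ 0.0047  0.001  -0.0007] turn [0.    0.001 0.001]
```

{"api": "jog_arm", "payload": {
  "rows": [
    [0.003,0.001,-0.001,0,0,0,40],
    [0.005,0.001,-0.001,0,0,0,40],
    [0.0052,0.001,-0.001,0,0,0,40],
    [0.0052,0.001,-0.001,0,0,0,40],
    [0.0052,0.001,-0.001,0,0,0,80],
    [0.0052,0.001,-0.001,0,0,0,100],
    [0.0052,0.001,-0.001,0,0,0,100],
    [0.0052,0.001,-0.001,0,0,0,100],
    [-0.005,0.001,-0.001,0,0,0,100],
    [-0.03,0.001,-0.001,0,0,0,100],
    [-0.06,0.001,-0.001,0,0,0,100],
    [-0.09,0.001,-0.001,0,0,0,100],
    [-0.09,0.001,-0.001,0,0,0,100]
  ]
}}

```text
time: 16.5
tool_pos: [0.5122, 0.1052, 0.1262]
tcp_rot: [1.276, 1.162, -1.263]
wrist_force: [0.8, -0.2, 0.5]
width: 0.998
```

```bash
python3 - <<'E'
from h import *
shift((.606,.0095),.033)
i=imaging.read_camera("scene");cv2.imwrite("pics/i.png",cv2.resize(i[90:250,280:480],None,fx=4,fy=3.7))
E
```

```text
t 16.5 tcp [0.5122 0.1052 0.1262] w 0.998 F [ 0.8 -0.2  0.5] shift [0.094  0.1007 0.0876] turn [ 0.    -0.002 -0.009]
```

View pics/i.png

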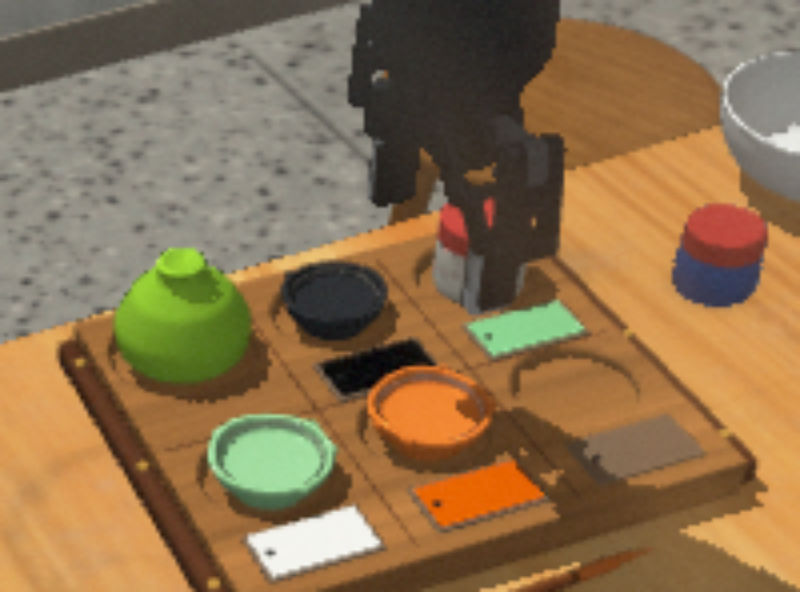

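Orange is seated behind its tile (crop 430,410). Next, the jar to the spare well.

{"api": "jog_arm", "payload": {
  "rows": [
    [0,0.03,0.026,0,-0.002,-0.009,100],
    [0,0.065,0.056,0,-0.002,-0.009,100],
    [0,0.09,0.078,0,-0.002,-0.009,100],
    [0,0.1005,0.0875,0,-0.002,-0.009,100],
    [0,0.1005,0.0875,0,-0.002,-0.009,100],
    [0.03,0.1005,0.0875,0,-0.002,-0.009,100],
    [0.06,0.1005,0.0875,0,-0.002,-0.009,100],
    [0.085,0.1005,0.0875,0,-0.002,-0.009,100],
    [0.098,0.1005,0.0875,0,-0.002,-0.009,100],
    [0.098,0.1005,0.0875,0,-0.002,-0.009,100],
    [0.098,0.1005,0.0875,0,-0.002,-0.009,60],
    [0.098,0.1005,0.0875,0,-0.002,-0.009,30],
    [0.098,0.1005,0.0875,0,-0.002,-0.009,30],
    [0.098,0.1005,0.0875,0,-0.002,-0.009,30],
    [0.098,0.1005,0.0875,0,-0.002,-0.009,30],
    [0.098,0.1005,0.0875,0,-0.002,-0.009,30],
    [0.098,0.1005,0.0875,0,-0.002,-0.009,30]
  ]
}}

```text
time: 18.25
tool_pos: [0.6058, 0.0095, 0.0286]
tcp_rot: [1.271, 1.167, -1.271]
wrist_force: [-0.7, 0.7, 6.2]
width: 0.566
```

```bash
python3 - <<'E'
from h import *
shift(W["bare"],.09)
E
```

```text
t 18.25 tcp [0.6058 0.0095 0.0286] w 0.566 F [-0.7  0.7  6.2] shift [-0.0614 -0.1054 -0.0005] turn [ 0.     0.001 -0.001]
```

{"api": "jog_arm", "payload": {
  "rows": [
    [-0.005,0,0,0,0,0,30],
    [-0.015,0,0,0,0,0,30],
    [-0.03,0,0,0,0,0,30],
    [-0.045,0,0,0,0,0,30],
    [-0.05,-0.01,0,0,0,0,30],
    [-0.05,-0.03,0,0,0,0,30],
    [-0.05,-0.053,0,0,0,0,30],
    [-0.05,-0.077,0,0,0,0,30],
    [-0.05,-0.095,0,0,0,0,30],
    [-0.05,-0.105,-0.0005,0,0,0,30],
    [-0.05,-0.105,-0.0005,0,0,0,30],
    [-0.05,-0.105,-0.0005,0,0,0,30],
    [-0.035,-0.105,-0.0005,0,0,0,30],
    [-0.02,-0.105,-0.0005,0,0,0,30],
    [-0.01,-0.105,-0.0005,0,0,0,30],
    [-0.006,-0.105,-0.0005,0,0,0,30],
    [-0.006,-0.105,-0.0005,0,0,0,30]
  ]
}}

```text
time: 19.95
tool_pos: [0.5012, 0.0188, 0.034]
tcp_rot: [1.27, 1.168, -1.272]
wrist_force: [-0.2, -0.1, -2.6]
width: 0.56
```

```bash
python3 - <<'E'
from h import *
shift(W["bare"],.0291)
E
```

```text
t 19.95 tcp [0.5012 0.0188 0.034 ] w 0.56 F [-0.2 -0.1 -2.6] shift [ 0.0049 -0.0004 -0.0001] turn [0.    0.001 0.001]
```

{"api": "jog_arm", "payload": {
  "rows": [
    [0.003,0,0,0,0,0,30],
    [0.005,0,0,0,0,0,30],
    [0.0054,0,0,0,0,0,30],
    [0.0054,0,0,0,0,0,30],
    [0.0054,0,0,0,0,0,80],
    [0.0054,0,0,0,0,0,100],
    [0.0054,0,0,0,0,0,100],
    [0.0054,0,0,0,0,0,100],
    [-0.005,0,0,0,0,0,100],
    [-0.03,0,0,0,0,0,100],
    [-0.06,0,0,0,0,0,100],
    [-0.09,0,0,0,0,0,100],
    [-0.09,0,0,0,0,0,100]
  ]
}}

```text
time: 21.25
tool_pos: [0.5053, 0.0188, 0.1297]
tcp_rot: [1.275, 1.161, -1.264]
wrist_force: [1.1, 0.6, 0.2]
width: 0.999
```

```bash
python3 - <<'E'
from h import *
shift((.5119,.1885),.025)
i=imaging.read_camera("scene");cv2.imwrite("pics/j.png",cv2.resize(i[90:250,280:480],None,fx=4,fy=3.7))
E
```

```text
t 21.25 tcp [0.5053 0.0188 0.1297] w 0.999 F [1.1 0.6 0.2] shift [ 0.1047 -0.0087 -0.1696] turn [ 0.    -0.    -0.009]
```

View pics/j.png

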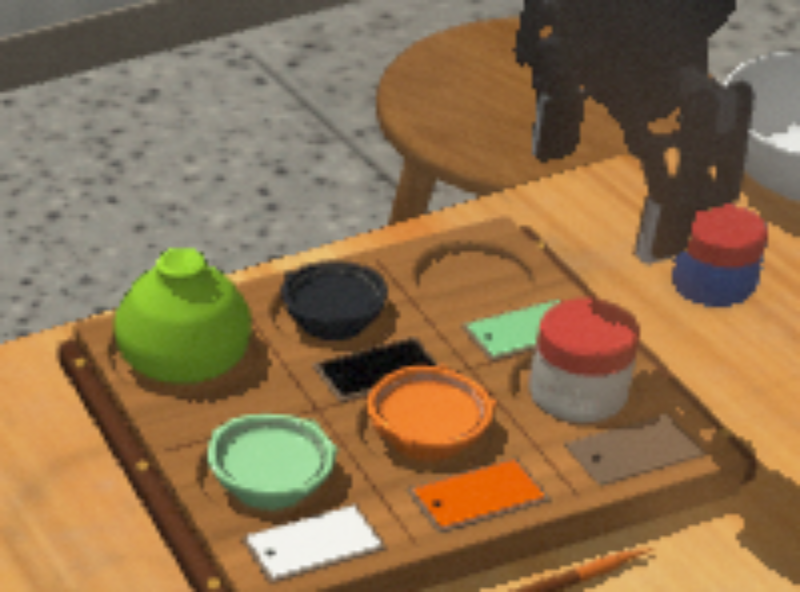

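The jar stands upright in the spare well (crop 585,360). Next, green.

{"api": "jog_arm", "payload": {
  "rows": [
    [0,-0.003,-0.04,0,0,-0.009,100],
    [0,-0.006,-0.085,0,0,-0.009,100],
    [0,-0.0087,-0.13,0,0,-0.009,100],
    [0,-0.0087,-0.16,0,0,-0.009,100],
    [0,-0.0087,-0.1695,0,0,-0.009,100],
    [0,-0.0087,-0.1695,0,0,-0.009,100],
    [0.03,-0.0087,-0.1695,0,0,-0.009,100],
    [0.06,-0.0087,-0.1695,0,0,-0.009,100],
    [0.09,-0.0087,-0.1695,0,0,-0.009,100],
    [0.1045,-0.0087,-0.1695,0,0,-0.009,100],
    [0.1045,-0.0087,-0.1695,0,0,-0.009,100],
    [0.1045,-0.0087,-0.1695,0,0,-0.009,60],
    [0.1045,-0.0087,-0.1695,0,0,-0.009,40],
    [0.1045,-0.0087,-0.1695,0,0,-0.009,40],
    [0.1045,-0.0087,-0.1695,0,0,-0.009,40],
    [0.1045,-0.0087,-0.1695,0,0,-0.009,40],
    [0.1045,-0.0087,-0.1695,0,0,-0.009,40]
  ]
}}

```text
time: 23.0
tool_pos: [0.5117, 0.1886, 0.0251]
tcp_rot: [1.271, 1.168, -1.27]
wrist_force: [-1.7, -2.9, 6.6]
width: 0.664
```

```bash
python3 - <<'E'
from h import *
shift(W["green"],.09)
E
```

```text
t 23.0 tcp [0.5117 0.1886 0.0251] w 0.664 F [-1.7 -2.9  6.6] shift [-0.0649  0.1096  0.17  ] turn [ 0.001 -0.001 -0.   ]
```

{"api": "jog_arm", "payload": {
  "rows": [
    [-0.005,0,0,0,0,0,40],
    [-0.015,0,0,0,0,0,40],
    [-0.03,0,0,0,0,0,40],
    [-0.045,0,0,0,0,0,40],
    [-0.06,0,0,0,0,0,40],
    [-0.065,0.006,0.01,0,0,0,40],
    [-0.065,0.018,0.028,0,0,0,40],
    [-0.065,0.034,0.053,0,0,0,40],
    [-0.065,0.05,0.078,0,0,0,40],
    [-0.065,0.066,0.103,0,0,0,40],
    [-0.065,0.082,0.128,0,0,0,40],
    [-0.065,0.096,0.15,0,0,0,40],
    [-0.065,0.106,0.164,0,0,0,40],
    [-0.065,0.1095,0.17,0,0,0,40],
    [-0.065,0.1095,0.17,0,0,0,40],
    [-0.045,0.1095,0.17,0,0,0,40],
    [-0.025,0.1095,0.17,0,0,0,40],
    [-0.012,0.1095,0.17,0,0,0,40],
    [-0.006,0.1095,0.17,0,0,0,40],
    [-0.006,0.1095,0.17,0,0,0,40]
  ]
}}

```text
time: 25.0
tool_pos: [0.6054, 0.0106, 0.03]
tcp_rot: [1.27, 1.171, -1.271]
wrist_force: [-1.0, -0.2, -0.4]
width: 0.665
```

```bash
python3 - <<'E'
from h import *
shift(W["green"],.0256)
E
```

```text
t 25.0 tcp [0.6054 0.0106 0.03  ] w 0.665 F [-1.  -0.2 -0.4] shift [0.0044 0.0013 0.0006] turn [ 0.001 -0.001  0.002]
```

{"api": "jog_arm", "payload": {
  "rows": [
    [0.003,0.001,0,0,0,0,40],
    [0.0045,0.001,0,0,0,0,40],
    [0.005,0.001,0,0,0,0,40],
    [0.005,0.001,0,0,0,0,40],
    [0.005,0.001,0,0,0,0,80],
    [0.005,0.001,0,0,0,0,100],
    [0.005,0.001,0,0,0,0,100],
    [0.005,0.001,0,0,0,0,100],
    [-0.005,0.001,0,0,0,0,100],
    [-0.03,0.001,0,0,0,0,100],
    [-0.06,0.001,0,0,0,0,100],
    [-0.095,0.001,0,0,0,0,100],
    [-0.095,0.001,0,0,0,0,100]
  ]
}}

```text
time: 26.3
tool_pos: [0.6112, 0.0104, 0.1322]
tcp_rot: [1.275, 1.162, -1.262]
wrist_force: [1.4, 0.2, 1.1]
width: 1.003
```

```bash
python3 - <<'E'
from h import *
shift((.501,.0189),.0285)
i=imaging.read_camera("scene");cv2.imwrite("pics/k.png",cv2.resize(i[90:250,280:480],None,fx=4,fy=3.7))
E
```

```text
t 26.3 tcp [0.6112 0.0104 0.1322] w 1.003 F [1.4 0.2 1.1] shift [ 0.1026 -0.1115  0.0008] turn [ 0.001 -0.001 -0.01 ]
```

View pics/k.png

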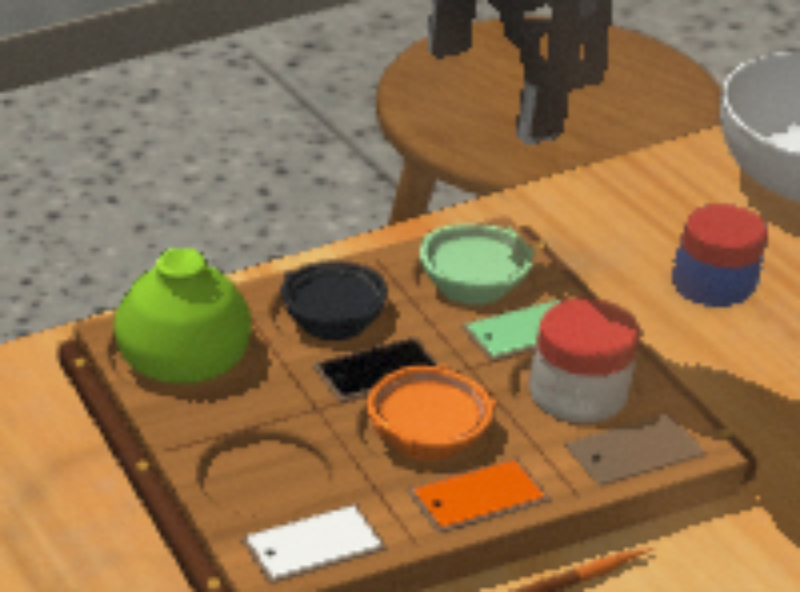

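Green is seated behind its tile (crop 476,262). Last, the jar to the white well.

{"api": "jog_arm", "payload": {
  "rows": [
    [0,-0.035,0,0,0,-0.01,100],
    [0,-0.075,0.001,0,0,-0.01,100],
    [0,-0.103,0.001,0,0,-0.01,100],
    [0,-0.111,0.001,0,0,-0.01,100],
    [0,-0.111,0.001,0,0,-0.01,100],
    [0.03,-0.111,0.001,0,0,-0.01,100],
    [0.06,-0.111,0.001,0,0,-0.01,100],
    [0.09,-0.111,0.001,0,0,-0.01,100],
    [0.1025,-0.111,0.001,0,0,-0.01,100],
    [0.1025,-0.111,0.001,0,0,-0.01,100],
    [0.1025,-0.111,0.001,0,0,-0.01,60],
    [0.1025,-0.111,0.001,0,0,-0.01,30],
    [0.1025,-0.111,0.001,0,0,-0.01,30],
    [0.1025,-0.111,0.001,0,0,-0.01,30],
    [0.1025,-0.111,0.001,0,0,-0.01,30],
    [0.1025,-0.111,0.001,0,0,-0.01,30],
    [0.1025,-0.111,0.001,0,0,-0.01,30]
  ]
}}

```text
time: 28.05
tool_pos: [0.5014, 0.0187, 0.0283]
tcp_rot: [1.271, 1.17, -1.269]
wrist_force: [-1.1, -0.6, 6.7]
width: 0.563
```

```bash
python3 - <<'E'
from h import *
shift(W["white"],.09)
E
```

```text
t 28.05 tcp [0.5014 0.0187 0.0283] w 0.563 F [-1.1 -0.6  6.7] shift [-0.0614 -0.0004 -0.1724] turn [ 0.001 -0.001 -0.   ]
```

{"api": "jog_arm", "payload": {
  "rows": [
    [-0.005,0,0,0,0,0,30],
    [-0.015,0,0,0,0,0,30],
    [-0.03,0,0,0,0,0,30],
    [-0.045,0,0,0,0,0,30],
    [-0.06,0,0,0,0,0,30],
    [-0.065,0,-0.01,0,0,0,30],
    [-0.065,0,-0.028,0,0,0,30],
    [-0.065,0,-0.053,0,0,0,30],
    [-0.065,0,-0.08,0,0,0,30],
    [-0.065,0,-0.107,0,0,0,30],
    [-0.065,0,-0.134,0,0,0,30],
    [-0.065,0,-0.156,0,0,0,30],
    [-0.065,0,-0.169,0,0,0,30],
    [-0.065,0,-0.1725,0,0,0,30],
    [-0.065,0,-0.1725,0,0,0,30],
    [-0.045,0,-0.1725,0,0,0,30],
    [-0.025,0,-0.1725,0,0,0,30],
    [-0.012,0,-0.1725,0,0,0,30],
    [-0.006,0,-0.1725,0,0,0,30],
    [-0.006,0,-0.1725,0,0,0,30]
  ]
}}

```text
time: 30.05
tool_pos: [0.5149, 0.1897, 0.0335]
tcp_rot: [1.27, 1.17, -1.272]
wrist_force: [0.4, -0.5, -1.2]
width: 0.561
```

```bash
python3 - <<'E'
from h import *
shift(W["white"],.0288)
E
```

```text
t 30.05 tcp [0.5149 0.1897 0.0335] w 0.561 F [ 0.4 -0.5 -1.2] shift [ 0.0047  0.0004 -0.0007] turn [ 0.001 -0.     0.002]
```

{"api": "jog_arm", "payload": {
  "rows": [
    [0.003,0,-0.001,0,0,0,30],
    [0.0047,0,-0.001,0,0,0,30],
    [0.0052,0,-0.001,0,0,0,30],
    [0.0052,0,-0.001,0,0,0,30],
    [0.0052,0,-0.001,0,0,0,80],
    [0.0052,0,-0.001,0,0,0,100],
    [0.0052,0,-0.001,0,0,0,100],
    [0.0052,0,-0.001,0,0,0,100],
    [-0.005,0,0,0,0,0,100],
    [-0.03,0,0,0,0,0,100],
    [-0.06,0,0,0,0,0,100],
    [-0.11,0,0,0,0,0,100],
    [-0.16,0,0,0,0,0,100],
    [-0.2,0,0,0,0,0,100],
    [-0.2,0,0.05,0,0,0,100],
    [-0.2,0,0.1,0,0,0,100],
    [-0.2,0,0.15,0,0,0,100],
    [-0.2,0,0.2,0,0,0,100],
    [-0.2,0,0.25,0,0,0,100],
    [-0.2,0,0.3,0,0,0,100]
  ]
}}

```text
time: 32.05
tool_pos: [0.4897, -0.1112, 0.2346]
tcp_rot: [1.27, 1.169, -1.271]
wrist_force: [1.0, -0.6, -0.7]
width: 0.999
```

{"api": "jog_arm", "payload": {
  "rows": [
    [0,0,0.05,0,0,0,100],
    [0,0,0.1,0,0,0,100],
    [0,0,0.15,0,0,0,100],
    [0,0,0.2,0,0,0,100],
    [0,0,0.2,0,0,0,100],
    [0,0,0.2,0,0,0,100]
  ]
}}

```text
time: 32.65
tool_pos: [0.4725, -0.3116, 0.235]
tcp_rot: [1.273, 1.168, -1.273]
wrist_force: [0.5, -0.4, 0.8]
width: 1.0
```

```bash
python3 - <<'E'
from h import *
im={n:imaging.read_camera(n) for n in("top","scene")}
COL["red"]=((0,130,60),(4,255,255))
B={"orange":("orange","orange",.042,20),"green":("green","green",.042,20),"black":("black","black",.042,16),"red":("red","white",.067,17)}
for c,(k,w,z,r) in B.items():
    for n in im:
      try:
        b=blob(n,im[n],c,*pix(n,(*W[w],z)),r);P=ray(n,b[0],b[1],z)
        print(c,n,"offset in rack mm",np.round(A.T@(P[:2]-W[w])*1e3,1),b[2])
      except Exception as e:print(c,n,e)
print(monitor.read_state()["wrist_force"])
cv2.imwrite("pics/l.png",np.hstack([cv2.resize(im["top"][100:285,195:445],(400,296)),cv2.resize(im["scene"][100:275,190:475],(400,296))]))
E
```

```text
orange top offset in rack mm [-0.2 -0.8] (32, 32)
orange scene offset in rack mm [-4.7 -2.5] (36, 29)
green top offset in rack mm [-1.3  1.8] (28, 30)
green scene offset in rack mm [-8.2  5.8] (28, 20)
black top offset in rack mm [-1.2  0.2] (25, 27)
black scene offset in rack mm [-11.2   6.3] (25, 20)
red top offset in rack mm [-1.  -1.5] (23, 24)
red scene offset in rack mm [-8.9  1.5] (25, 23)
[ 0.27815934 -0.30939622  0.19184051]
```

View pics/l.png

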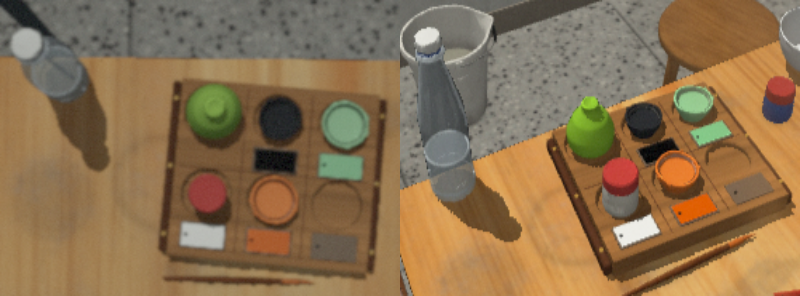

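All four colours stand behind their own tiles, the spare well is empty, and the bottle is standing. Handing in.

```bash
python3 -c "from workcell import finish_job; print(finish_job())"
```

```text
the job is handed in; nothing more can be done
None
```

I finished the rearrangement in six picks, at about 33 s of the 96 s allowed, and handed it in; no verdict was reported. Orange and black were swapped through the spare well, then the jar and green the same way.

- **Position:** the top camera, taken with the arm clear, puts every colour within about 2.5 mm of its well centre. The scene-camera centroids disagree, showing up to 13 mm. I put that down to the oblique view, which takes in side walls and cuts off at the crop windows, so I went by the top view.
- **Seating:** all four look upright and seated in the final pictures. I did not measure their heights separately; each was lowered to within about 1 mm of the height it was picked up at.
- **Bystanders:** the spare well is empty and the rinse bottle is standing. By eye it has not moved; I did not measure it.
- **Arm:** the gripper is open and clear, with a wrist force of about 0.5 N.

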